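End a mask-blank bake and hold the bake unit's cover open

TASK

The bake is over: with the bake unit's cover still shut, push the lift lever on its side away from you until you feel it come up against its stop, so that the glass mask blank is raised off the hot plate on its pins. Then take the cover by its handle, open it to 60 degrees and keep holding it there so that I can reach in for the blank with tweezers; the cover springs shut if let go, so finish while holding it. Leave the lever at its stop, the blank lying on the pins and everything else on the bench where it is.

Things in the scene. Friction and masses are not known exactly. Their poses are not given: they have to be found in the camera images.
- bake_unit: Bench-top bake unit (hot plate) in a white cabinet 220 mm wide and 285 mm deep with a hinged steel cover; fixed to the bench. Origin on the bench surface under the centre of the hot plate. Its x axis points from the front console (display and keys, nearest the robot) to the rear, y to the unit's left as seen from the robot, z up. The hot plate's top is 75 mm above the bench. The shut cover spans x -95 to +105 mm, y -100 to +100 mm, its top 105 mm above the bench.
- cover (a joint): Opening angle of the cover about its hinge, rad: 0 shut, grows as the front edge goes up; 60 degrees is 1.047. Hinge stop at 1.4. Cover about 0.4 to 0.8 kg with a weak closing spring: it falls shut from any angle. Lifting at the handle takes about 2 to 5 N.
- cover_handle (a point): Middle of the cover's handle: a straight round black bar, 12 mm thick and 100 mm long along the unit's y axis, on two posts at its ends; the bar's centre line is 45 mm above the cover's top face, near the front edge of the cover. With the cover shut it lies 185 mm in front of the hinge line and 45 mm above it (150 mm above the bench); it swings on an arc about the hinge, up and to the rear. Free space all round the bar.
- cover_hinge (a point): Point on the hinge line, level with the cover's top face at its rear edge, half-way across: 105 mm behind the unit's origin, 105 mm above the bench. The hinge line runs along the unit's y axis. Fixed to the unit.
- lever (a joint): Angle of the lift lever, rad: about 0 to 0.2 at the start, when it leans 0.6 to 0.4 rad towards the front and the pins are below the hot plate's surface; grows as the lever is pushed to the rear; hard stop at 1.2, where it leans 0.6 rad to the rear. It stays where it is left; pushing it takes 2 to 3 N at the ball. At the stop the blank is 12 mm above the hot plate.
- lever_ball (a point): Centre of the black ball, 28 mm across, on the end of the lift lever. The lever is a flat steel bar that stands up outside the unit's right side (at y = -140 mm in the unit's frame) and swings front to rear in the unit's x-z plane about a pivot at x = 0, 45 mm above the bench; ball centre 95 mm from the pivot.
- blank_center (a point): Centre of the mask blank: a loose bronze-coloured glass plate 100 x 100 x 2.3 mm, 57 g, lying on the hot plate under the cover, seen through the cover's window. Three pins lift it when the lever is pushed.
- wash_bottle: Bystander, to be left alone: white wash bottle, 60 mm across, 170 mm tall; origin at the centre of its underside.
- petri_dish: Bystander, to be left alone: round glass dish with lid, 94 mm across, 18 mm high; origin at the centre of its underside.
- tweezers: Bystander, to be left alone: steel wafer tweezers, 130 mm long, lying flat; origin at the centre of its underside.
- bake_timer: Bystander, to be left alone: white bench timer, 55 x 75 x 18 mm; origin at the centre of its underside.
- beaker: Bystander, to be left alone: small glass beaker, 68 mm across, 85 mm tall; origin at the centre of its underside.

How it is judged:
By the outcome, as a careful person would: the job done as asked, in the order asked, and still so for the second after the job is handed in, while the arm keeps its last pose, push and grip.
It also fails if it takes over 51 s, if anything falls off the work surface, if the arm or the gripper's body presses on something with over 40 N, if the wrist force passes 120 N, or if a joint passes its speed limit or range.

ROBOT

A 6-joint arm with a two-finger parallel gripper is mounted at the origin on the work surface. World frame = base frame: x ahead of the robot, y to its left, z up, the work surface at z = 0. Lengths are in mm, angles in rad, forces in N, time in s.
With the tool pointing down it reaches from about 400 to 925 mm from the base axis. Payload 12.5 kg.
Tool frame: the origin (TCP) lies at the very end of the fingers, on their centre line; the grasp point (between the pads) lies 19 mm behind it (env.grasp_offset is the distance from the TCP to the grasp point, in mm); z points along the fingers, y is the direction in which the jaws open and shut (so a half turn about z gives the same grasp; the last joint's range is limited). The gripper opens to 95 mm and grips with 3 to 60 N. Pads are 20 mm wide; open, the fingers measure 119 mm over their backs; the gripper's body (75 mm by 180 mm) begins 59 mm behind the grasp point.
Start: joints at [-1.376, 0.491, 1.559, -0, 1.092, -0.106], TCP at [185.201, -596.948, 214.661] pointing down, gripper open.
Joint ranges: [-3.1, 3.1], [-0.84, 2.19], [0.05, 2.79], [-1.13, 4.28], [0.06, 2.93], [-2.69, 2.69]. Speed limits (rad/s): [2.22, 2.22, 2.79, 3.14, 3.14, 3.14].

INTERFACE

Orientations are given as [roll, pitch, yaw] about the fixed x, y, z axes, in that order (R = Rz(yaw) Ry(pitch) Rx(roll)).
In Python, from cell import env gives the robot as it stands. The module is installed in compiled form; this text tells all that it offers.
- The arm moves only by the shell command python3 -m pendant 'ROWS'. ROWS is JSON, one flat list of numbers, 5 for each row, row after row: the shift along the tool's x, y, z as a fraction of full scale, then the turn about the tool's z as a fraction of full scale, then the gripper's target within -1 to 1 (shut at 1, half-way at 0, fully open at -1). In form: [x, y, z, turn, grip, x, y, z, turn, grip, ...]. A call has 1 to 10 rows; each row shifts and turns the commanded pose from where the row before left it, along the tool's axes as they then stand; what a row does not reach is not made up. Full scale, the value 1, is 0.4 m for a shift and 180 degrees for a turn. A row lasts 1/8 s, in which the tool goes at most 62.5 mm and 10.7 degrees, less where a joint would pass 70% of its speed; a pose out of reach is approached as far as the arm can. A call with a number of a shift or a turn outside -1 to 1 is refused whole. A call with a gripper value outside its range is refused whole. The fingers move at their own pace and stop on an object; the grip force is fixed at half the most. Time passes only in rows, so rows that do not move let the fingers close. It gives the time, the measured TCP pose, the force and the opening at its end, in the units of the state.
- env.state(): the state, without advancing time (a new reading comes with each control period).
- env.read_camera(name): name is "scene" or "top" or "wrist"; returns the picture (400x640x3 uint8, red, green, blue); there is no depth.
- env.camera_model(name): a dict with "fx", "fy", "cx", "cy" (pixels), "k1" (the pictures are not rectified: a ray, as slopes to the right and down, at radius r is drawn at 1 + k1 r^2 times it, then the intrinsics apply), "view" (4x4, takes a point from world to camera coordinates); the wrist camera has in their place "tool_from_camera" (4x4, takes a point from camera to tool coordinates, whose origin is the TCP and whose axes are the flange's). Camera axes: x right, y down, z forward; pixel columns grow to the right and rows downward; lengths in mm; the calibration is good to about 2 mm. A picture is of the moment at which its call begins: read the wrist's pose just before it. camera_model takes no time and is no camera call.
- env.job_done(): hands the job in, once; it reports no verdict.
Trained networks look in the newest picture that a camera, given by its name, has taken for a name from the list of things; names that differ only in an ending like _2 or _b are one class to them, and where a whole thing is asked for, a point or a joint stands for the part that bears it (a point fixed in the world has none). Each returns a list of dicts, best first, with "confidence" (0 to 1); they miss things now and then, are a little off and sometimes report something else, mostly with a low value. They report only what shows in the picture. A call takes as long as a camera call.
- env.masks_of(thing, camera): "region" (400x640 bool, what is visible of it).
- env.landmark_of(thing, camera): "xyz" ([x, y, z] in mm, in world coordinates, good to about 4 mm: a listed point, or the origin of a listed thing).
The state is a dict: "t": time; "joints": joint angles; "qvel": joint speeds; "tau": joint torques, N m; "eef_pos": TCP position; "tcp_rot": TCP orientation; "ft_force": force on the tool from outside, world axes, zero at the start; "moment": the same for the moment, N m; "opening": opening from 0.0 (shut) to 1.0 (fully open).
Only numpy, scipy, OpenCV 4.12 (cv2) and the standard library are available. Lean on these libraries where they do the work, as an engineer would, in place of code of your own. Each camera call takes 0.05 s, during which the arm holds its last target.

## Working session

There is one attempt and no reset: what is moved stays moved. The work goes in short steps, Python scripts to look and compute and a shell command to move; the robot and the scene stay as the last step left them, time stands still between calls to the robot, and variables do not carry over. Pictures are saved under pics/ and viewed, and the job is handed in when it is done.

```bash
mkdir -p pics; python3 - <<'E'
from cell import env
import cv2
print(env.state())
for c in("scene","top"):
    im=env.read_camera(c); cv2.imwrite(f"pics/{c}0.png",im[:,:,::-1])
    for n in ("bake_unit","cover_handle","cover_hinge","lever_ball","blank_center","wash_bottle","petri_dish","beaker","bake_timer","tweezers"):
        r=env.landmark_of(n,c)
        print(c,n,[(round(d["confidence"],2),[round(v) for v in d["xyz"]]) for d in r[:2]])
    print(env.state()["t"])
E
```

```text
{'t': 0.0, 'joints': array([-1.37559913e+00,  4.91545505e-01,  1.55945940e+00,  1.66892229e-06,
        1.09173343e+00, -1.05573468e-01]), 'qvel': array([ 0.00151559,  0.0011823 ,  0.00119448,  0.00019479, -0.00034974,
        0.00035987]), 'tau': array([ 4.31443568e-04, -6.12628484e+01, -2.58177316e+01,  6.92570396e-02,
        4.82808065e-02, -1.60431714e-04]), 'eef_pos': array([ 185.14778535, -596.67627665,  214.06706673]), 'tcp_rot': array([-3.14045351e+00, -1.22200904e-04,  3.00769821e-01]), 'ft_force': array([ 0.33428143,  0.28208627, -0.40177243]), 'moment': array([-0.00411954,  0.03445659, -0.00583135]), 'opening': 1.0014584328611071}
scene bake_unit [(0.97, [556, -73, 1]), (0.53, [477, -77, 147])]
scene cover_handle [(0.86, [481, -75, 150]), (0.59, [454, 95, -3])]
scene cover_hinge [(0.84, [659, -52, 101]), (0.73, [534, -214, 130])]
scene lever_ball [(0.8, [532, -215, 132])]
scene blank_center []
scene wash_bottle []
scene petri_dish [(0.57, [452, 91, -4])]
scene beaker [(0.67, [656, -298, -5])]
scene bake_timer [(0.72, [514, -342, 2]), (0.24, [609, 111, 4])]
scene tweezers [(0.73, [516, 197, 2])]
0.55
top bake_unit [(0.81, [555, -71, 1])]
top cover_handle [(0.58, [472, -83, 150]), (0.16, [518, 192, 5])]
top cover_hinge [(0.66, [661, -59, 105]), (0.57, [449, 92, 1])]
top lever_ball [(0.79, [532, -212, 130]), (0.71, [658, -55, 110])]
top blank_center []
top wash_bottle [(0.75, [611, 115, 1])]
top petri_dish [(0.7, [450, 91, 0])]
top beaker [(0.57, [654, -300, 2])]
top bake_timer [(0.62, [517, -343, -1])]
top tweezers [(0.56, [518, 192, 2])]
1.1
```

View pics/scene0.png

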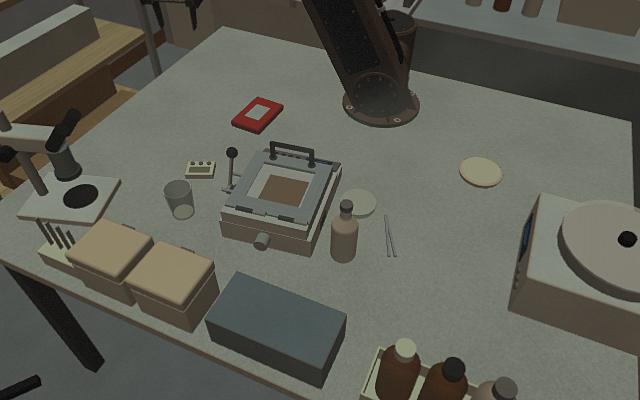

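View pics/top0.png

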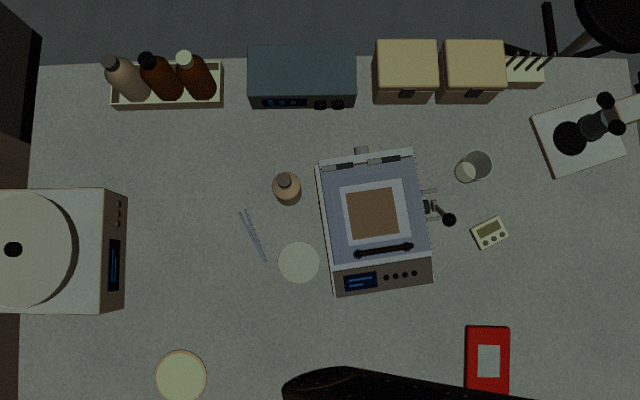

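The scene view shows the unit with the lever at (231,152) and the handle at about (292,152). The top view shows the handle bar ends at about (357,254) and (411,246), and the ball at (449,220). Next I'll refine the unit's yaw and positions from the pixels.

```bash
cat > h.py <<'E'
from cell import env
import numpy as np, cv2
def ray(c,uv):
    m=env.camera_model(c); V=np.array(m["view"])
    p=np.array([(uv[0]-m["cx"])/m["fx"],(uv[1]-m["cy"])/m["fy"]]); s=p.copy()
    for _ in range(20): s=p/(1+m["k1"]*(s@s))
    R=V[:3,:3]; return -R.T@V[:3,3], R.T@np.array([s[0],s[1],1])
def atz(c,uv,z):
    o,d=ray(c,uv); return o+d*(z-o[2])/d[2]
def tri(u1,u2):
    o1,d1=ray("scene",u1);o2,d2=ray("top",u2)
    a,_,_,_=np.linalg.lstsq(np.c_[d1,-d2],o2-o1,rcond=None)
    p,q=o1+a[0]*d1,o2+a[1]*d2
    return (p+q)/2,np.linalg.norm(p-q)
E
python3 - <<'E'
from h import *
np.set_printoptions(precision=1,suppress=True)
a=atz("top",(357,254),150);b=atz("top",(411,246),150);print(a,b,(a+b)/2,np.arctan2(*( (a-b)[[1,0]]))-np.pi/2)
for c in("scene","top"):
    env.read_camera(c)
    for n in("cover_handle","lever_ball"):
        r=env.masks_of(n,c)
        for d in r[:2]:
            m=d["region"]; ys,xs=np.nonzero(m); print(c,n,round(d["confidence"],2),m.sum(),xs.mean(),ys.mean(),xs.min(),xs.max(),ys.min(),ys.max())
im=cv2.imread("pics/top0.png")[130:310,290:470]; im=cv2.convertScaleAbs(im,alpha=1.6)
cv2.imwrite("pics/topz.png",cv2.resize(im,(720,720),interpolation=cv2.INTER_CUBIC)[:600])
im=cv2.imread("pics/scene0.png")[130:270,210:360]
cv2.imwrite("pics/scz.png",cv2.resize(cv2.convertScaleAbs(im,alpha=1.6),(600,560),interpolation=cv2.INTER_CUBIC))
E
```

```text
[464.9 -26.2 150. ] [ 478.5 -131.7  150. ] [471.7 -79.  150. ] 0.12872440872458024
scene cover_handle 0.9 5453 282.51072803961125 185.42545387859894 226 332 142 228
scene cover_handle 0.42 715 361.0615384615385 202.37062937062936 342 376 188 218
scene lever_ball 0.82 250 230.628 165.632 226 237 147 193
top cover_handle 0.59 9273 373.9830691254179 210.42003666558827 320 429 158 264
top lever_ball 0.56 325 443.12615384615384 214.47692307692307 430 456 200 227
top lever_ball 0.43 15008 375.3688033049041 220.79091151385927 314 456 144 298
```

View pics/topz.png

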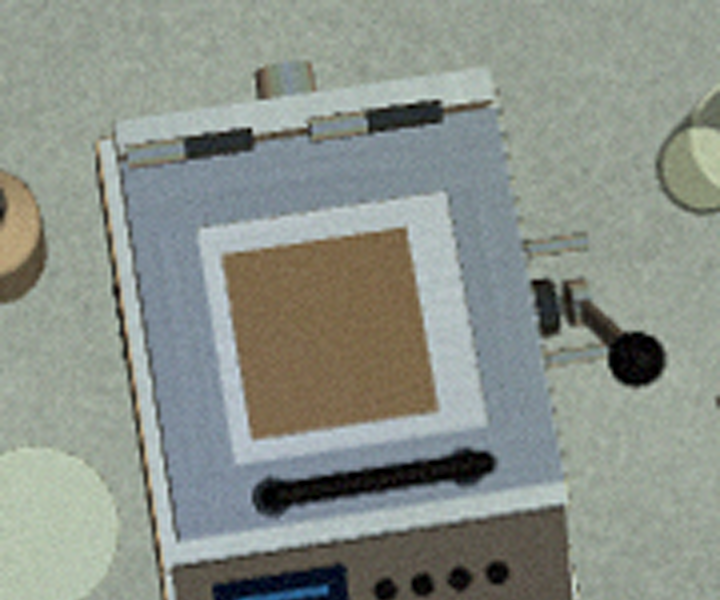

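View pics/scz.png

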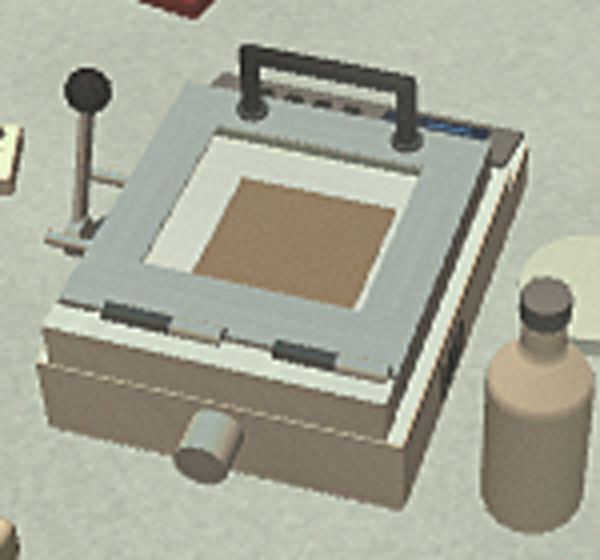

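```bash
python3 - <<'E'
from h import *
np.set_printoptions(precision=1,suppress=True)
print("ball",tri((231.8,152.6),(449.1,219.4)))
print("handle",tri((292.2,146.6),(383.7,250.2)))
# bar ends/cover corners for yaw
for z,p,q in((150,(258,497),(492,463)),(105,(178,543),(565,487)),(105,(122,150),(505,100))):
    a,b=[atz("top",(290+x/4-.4,130+y/4-.4),z) for x,y in(p,q)]
    print(a,b,(a+b)/2,np.linalg.norm(a-b),np.arctan2(b[0]-a[0],a[1]-b[1]))
E
```

```text
ball (array([ 531. , -215.3,  128.3]), np.float64(1.3542584724741227))
handle (array([471.6, -78.9, 149.4]), np.float64(1.2076468022351523))
[465.2 -20.6 150. ] [ 479.7 -134.9  150. ] [472.5 -77.7 150. ] 115.26834506225781 0.12603713656833562
[443.6  16.6 105. ] [ 468.5 -181.9  105. ] [456.  -82.6 105. ] 200.00315521224775 0.12485210700201657
[647.1  41.6 105. ] [ 671.2 -160.2  105. ] [659.1 -59.3 105. ] 203.23535538570766 0.11900162274883927
```

```bash
python3 -m pendant '[0,0,0,-0.0553,1,0,0,0,-0.0553,1,0,0,0,-0.0553,1,0,0,0,-0.0553,1,0,0,0,-0.0553,1,0,0,0,-0.0553,1,0,0,0,-0.0553,1,0,0,0,-0.0553,1,0,0,0,0,1]'
```

```text
t: 2.52
eef_pos: [185.2, -596.9, 214.6]
tcp_rot: [-3.142, 0.0, 1.689]
ft_force: [0.6, 0.2, -0.3]
opening: 0.113
```

```bash
python3 -m pendant '[0.084,0.086,0,0,1,0.084,0.086,0,0,1,0.084,0.086,0,0,1,0.084,0.086,0,0,1,0.084,0.086,0,0,1,0.084,0.086,0,0,1,0.084,0.086,0,0,1,0.084,0.086,0,0,1,0.084,0.086,0,0,1,0,0,0,0,1]'; python3 -c "
from h import *
print(env.state()['joints'].round(2))
cv2.imwrite('pics/s1.png',env.read_camera('scene')[:,:,::-1])"
```

```text
t: 3.78
eef_pos: [457.8, -257.6, 214.7]
tcp_rot: [3.141, 0.0, 1.69]
ft_force: [-0.9, 0.3, 0.6]
opening: 0.005
[-0.64  0.35  1.8   0.    0.99 -0.76]
```

View pics/s1.png

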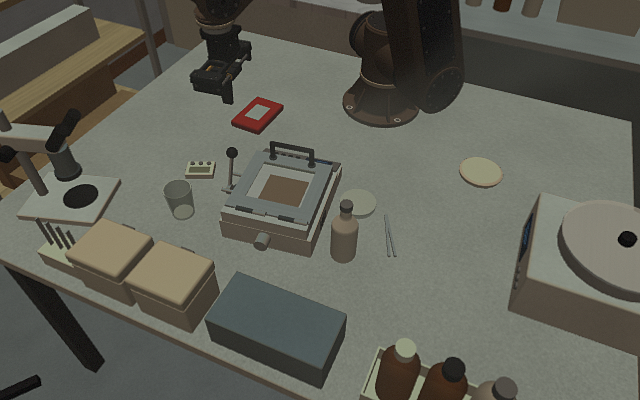

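```bash
python3 -c "
from h import *
m=env.camera_model('scene');V=np.array(m['view'])
for P in((457.8,-257.6,214.7),(185,-597,214)):
    p=V[:3,:3]@np.array(P)+V[:3,3];s=p[:2]/p[2];s=s*(1+m['k1']*(s@s));print(s[0]*m['fx']+m['cx'],s[1]*m['fy']+m['cy'])"
```

```text
227.87528947965274 102.61755085330083
178.18665980807447 27.373971843096797
```

The picture shows the closed fingers' tip at (228,102), where the projection puts it, in front of the lever ball at (232,152). Next I'll line up with the ball and descend.

```bash
python3 -m pendant '[0.0835,0.02,0,0,1,0,0.05,0.06,0,1,0,0,0.09,0,1,0,0,0.09,0,1,0,0,0,0,1]'; python3 -c "
from h import *
for c in('scene','top'):cv2.imwrite('pics/%s2.png'%c,env.read_camera(c)[:,:,::-1])
a=cv2.imread('pics/scene2.png')[90:240,180:380];b=cv2.imread('pics/top2.png')[130:280,290:490]
cv2.imwrite('pics/z2.png',cv2.resize(np.hstack([a,b]),(800,300)))"
```

```text
t: 4.45
eef_pos: [478.8, -223.6, 117.0]
tcp_rot: [-3.138, -0.003, 1.687]
ft_force: [0.5, -0.9, 0.5]
opening: 0.006
```

View pics/z2.png

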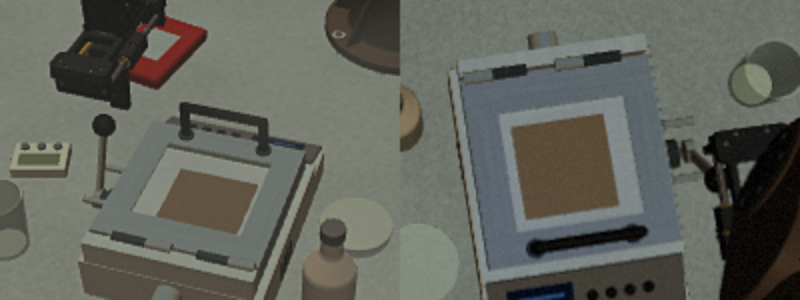

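The left crop shows the fingertip at (122,105), in front of the ball at (104,125). By the numbers it is in the lever's plane to within 2 mm. Pushing.

```bash
python3 -m pendant '[0.005,0.025,0,0,1,0,0.025,0,0,1,0,0.025,0,0,1,0,0.025,0,0,1,0,0.025,0,0,1,0,0.025,-0.004,0,1]';python3 -m pendant '[0,0.025,0,0,1,0,0.025,-0.004,0,1,0,0.025,0,0,1,0,0,0,0,1]'
```

```text
t: 5.3
eef_pos: [540.0, -213.9, 120.4]
tcp_rot: [-3.141, -0.0, 1.691]
ft_force: [-3.6, -0.9, 3.8]
opening: 0.003
t: 5.8
eef_pos: [570.2, -210.3, 121.6]
tcp_rot: [3.141, 0.0, 1.691]
ft_force: [-0.4, -0.4, 1.3]
opening: 0.001
```

```bash
python3 -m pendant '[0,0.01,0,0,1,0,0.01,0,0,1,0,0.01,0,0,1,0,0.01,0,0,1,0,0.01,0,0,1]';python3 -m pendant '[0,0.005,0,0,1,0,0.005,0,0,1]';python3 -m pendant '[0,0.005,0,0,1]'
```

```text
t: 6.42
eef_pos: [589.4, -208.1, 121.8]
tcp_rot: [-3.141, 0.0, 1.691]
ft_force: [-1.9, -0.9, -1.8]
opening: 0.006
t: 6.68
eef_pos: [593.3, -207.6, 121.8]
tcp_rot: [-3.141, 0.0, 1.691]
ft_force: [-3.3, -0.3, -1.4]
opening: 0.003
t: 6.8
eef_pos: [595.3, -207.3, 121.8]
tcp_rot: [-3.142, 0.0, 1.691]
ft_force: [-2.2, -0.4, -0.6]
opening: 0.002
```

```bash
for i in 1 2; do python3 -m pendant '[0,0.003,0,0,1]' | grep -E "eef|force"; done
```

```text
eef_pos: [596.5, -207.2, 121.9]
ft_force: [-3.3, 0.0, -1.6]
eef_pos: [597.6, -207.1, 121.9]
ft_force: [-1.7, 0.6, -2.1]
```

```bash
python3 -m pendant '[0,0.003,0,0,1]' | grep -E "eef|force"; python3 -m pendant '[0,0.003,0,0,1]' | grep -E "eef|force"
```

```text
eef_pos: [598.8, -206.9, 121.9]
ft_force: [-2.3, -1.4, -1.6]
eef_pos: [600.0, -206.8, 121.9]
ft_force: [-2.9, -0.3, -0.9]
```

```bash
python3 -m pendant '[0,0.003,0,0,1]' | grep -E "eef|force"; python3 -m pendant '[0,0.003,0,0,1]' | grep -E "eef|force"; python3 -m pendant '[0,0.003,0,0,1]' | grep -E "eef|force"
```

```text
eef_pos: [601.2, -206.6, 121.9]
ft_force: [-2.3, -0.5, -1.6]
eef_pos: [602.4, -206.5, 121.9]
ft_force: [-2.5, -0.2, -1.3]
eef_pos: [603.6, -206.3, 121.9]
ft_force: [-2.1, -1.8, -0.2]
```

```bash
python3 -m pendant '[0,0.003,0,0,1]' | grep -E "eef|force"; python3 -m pendant '[0,0.003,0,0,1]' | grep -E "eef|force"; python3 -c "
from h import *
for c in('scene','top'):cv2.imwrite('pics/%s3.png'%c,env.read_camera(c)[:,:,::-1])
a=cv2.imread('pics/scene3.png')[90:240,180:380];b=cv2.imread('pics/top3.png')[130:280,290:490]
cv2.imwrite('pics/z3.png',cv2.resize(np.vstack([a,b]),(800,1200))[:600])"
```

```text
eef_pos: [604.8, -206.2, 121.9]
ft_force: [-1.7, 0.1, -1.1]
eef_pos: [606.0, -206.1, 121.8]
ft_force: [-2.3, -0.8, -1.0]
```

View pics/z3.png

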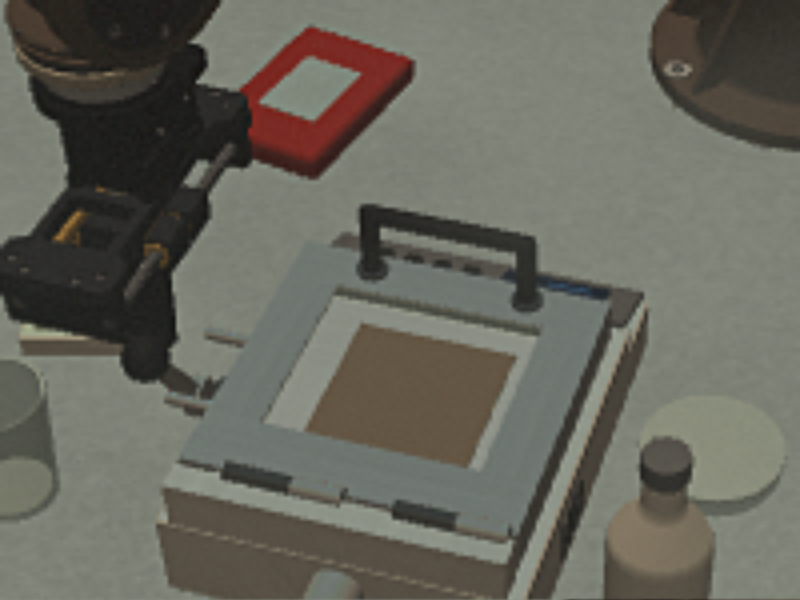

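The ball at (145,360) in the crop is just ahead of the fingertip, and the lever is close to the rear peg at (185,400). The blank has risen. I'll keep creeping.

```bash
python3 -m pendant '[0,0.003,0,0,1]' | grep -E "eef|force"; python3 -m pendant '[0,0.003,0,0,1]' | grep -E "eef|force"; python3 -m pendant '[0,0.003,0,0,1]' | grep -E "eef|force"
```

```text
eef_pos: [606.9, -205.9, 121.7]
ft_force: [-2.8, 0.3, -1.4]
eef_pos: [607.9, -205.7, 121.5]
ft_force: [-5.5, 0.2, -3.0]
eef_pos: [608.2, -205.6, 121.3]
ft_force: [-12.0, -2.4, 0.6]
```

Position has stalled and the force has jumped to 12 N, so the lever is at its stop. I'll hold one row, back off, rise and open.

```bash
python3 -m pendant '[0,0.001,0,0,1,0,0,0,0,1]' | grep -E "eef|force"; python3 -m pendant '[0,-0.03,0,0,1,0,-0.07,0,0,1,0,0,-0.12,0,1,0,0,-0.12,0,-1,0,0,0,0,-1]'; python3 -c "
from h import *
for c in('scene','top'):cv2.imwrite('pics/%s4.png'%c,env.read_camera(c)[:,:,::-1])
print(env.landmark_of('lever_ball','top')[:1],env.state()['eef_pos'])
a=cv2.imread('pics/scene4.png')[90:240,180:380];b=cv2.imread('pics/top4.png')[130:280,290:490]
cv2.imwrite('pics/z4.png',cv2.resize(np.hstack([a,b]),(800,300)))"
```

```text
eef_pos: [608.1, -205.7, 121.3]
ft_force: [-10.8, -2.2, -0.5]
t: 9.28
eef_pos: [571.6, -211.0, 221.9]
tcp_rot: [3.134, 0.004, 1.691]
ft_force: [0.4, -0.6, -0.6]
opening: 0.155
[{'xyz': [628.7, -199.3, 119.7], 'confidence': 0.72}] [ 569.84513495 -210.17540144  217.14367013]
```

View pics/z4.png

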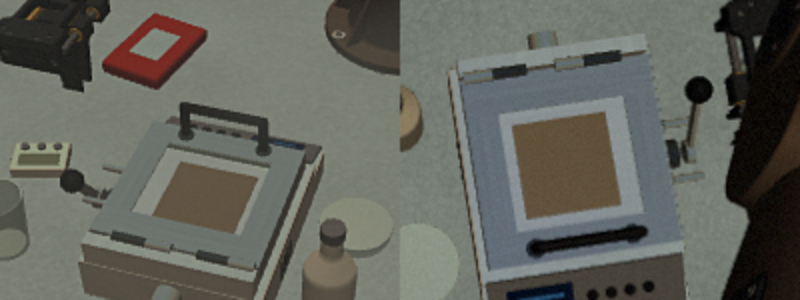

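The lever leans to the rear: the ball sits at (72,180) in the left crop and (698,90) in the right. Measured ball x is about +58 mm against an expected +54 mm. The cover is shut. Next, move over the handle.

```bash
python3 -m pendant '[0.088,-0.0503,0,0,-1,0.088,-0.0503,0,0,-1,0.088,-0.0503,0,0,-1,0.088,-0.0503,0,0,-1,0,0,0,0,-1,0,0,0,0,-1,0,0,0,0,-1]'; python3 -c "
from h import *
for c in('wrist','scene'):cv2.imwrite('pics/%s5.png'%c,env.read_camera(c)[:,:,::-1])
print(env.landmark_of('cover_handle','scene')[:1],env.landmark_of('cover_handle','wrist')[:1],env.state()['eef_pos'])
a=cv2.imread('pics/scene5.png')[90:240,180:420];b=cv2.imread('pics/wrist5.png')
cv2.imwrite('pics/z5.png',np.hstack([cv2.resize(a,(400,250)),cv2.resize(b,(400,250))]))"
```

```text
t: 10.3
eef_pos: [473.9, -80.9, 217.3]
tcp_rot: [-3.141, -0.0, 1.69]
ft_force: [0.3, -0.7, -0.5]
opening: 0.984
[{'xyz': [477.9, -74.0, 149.0], 'confidence': 0.73}] [{'xyz': [474.7, -80.9, 151.5], 'confidence': 0.67}] [473.58720258 -80.60083707 217.57203488]
```

View pics/z5.png

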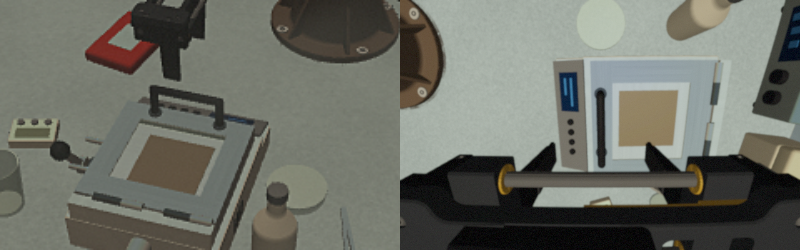

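The wrist view shows the handle bar between the open fingers and parallel to the pads. Its estimate agrees with the TCP within 2 mm. Descending and closing.

```bash
python3 -m pendant '[0,0.002,0.09,0,-1,0,0,0.09,0,-1,0,0,0.034,0,-1,0,0,0,0,-1]';python3 -m pendant '[0,0,0,0,0.5,0,0,0,0,0.7,0,0,0,0,1,0,0,0,0,1,0,0,0,0,1,0,0,0,0,1]';python3 -m pendant '[0,0,0,0,1,0,0,0,0,1,0,0,0,0,1]'
```

```text
t: 11.0
eef_pos: [474.2, -80.2, 132.0]
tcp_rot: [-3.14, -0.0, 1.691]
ft_force: [0.3, -0.3, 0.6]
opening: 0.999
t: 11.75
eef_pos: [474.2, -80.1, 132.2]
tcp_rot: [-3.142, 0.0, 1.691]
ft_force: [0.3, 0.5, 0.2]
opening: 0.425
t: 12.12
eef_pos: [474.4, -80.1, 132.2]
tcp_rot: [3.141, 0.0, 1.691]
ft_force: [0.8, 2.5, -3.5]
opening: 0.118
```

```bash
python3 -c "
import numpy as np
t=np.radians(np.arange(0,62,3));x=-185*np.cos(t)+45*np.sin(t);z=185*np.sin(t)+45*np.cos(t)
for a,b,c in zip(range(3,63,3),np.diff(x)/400,-np.diff(z)/400):print(a,b.round(4),c.round(4))"; python3 -m pendant '[0,0,0,0,1,0,0,0,0,1]'
```

```text
3 0.0065 -0.0241
6 0.0078 -0.0237
9 0.009 -0.0232
12 0.0102 -0.0227
15 0.0114 -0.0222
18 0.0125 -0.0215
21 0.0136 -0.0209
24 0.0147 -0.0201
27 0.0157 -0.0193
30 0.0167 -0.0185
33 0.0177 -0.0176
36 0.0186 -0.0166
39 0.0194 -0.0156
42 0.0202 -0.0146
45 0.0209 -0.0135
48 0.0216 -0.0124
51 0.0222 -0.0112
54 0.0228 -0.0101
57 0.0233 -0.0089
60 0.0237 -0.0076
t: 12.38
eef_pos: [474.5, -80.1, 132.2]
tcp_rot: [3.141, 0.0, 1.691]
ft_force: [3.4, 1.2, -2.4]
opening: 0.117
```

```bash
python3 -m pendant '[0,0.0065,-0.0241,0,1,0,0.0078,-0.0237,0,1,0,0.009,-0.0232,0,1,0,0.0102,-0.0227,0,1,0,0.0114,-0.0222,0,1]'
```

```text
t: 13.0
eef_pos: [491.7, -77.7, 179.0]
tcp_rot: [-3.14, -0.0, 1.691]
ft_force: [0.5, 0.9, -6.2]
opening: 0.122
```

Grip is holding at 15° with low forces. Continuing.

```bash
python3 -m pendant '[0,0.0125,-0.0215,0,1,0,0.0136,-0.0209,0,1,0,0.0147,-0.0201,0,1,0,0.0157,-0.0193,0,1,0,0.0167,-0.0185,0,1]'; python3 -m pendant '[0,0.0177,-0.0176,0,1,0,0.0186,-0.0166,0,1,0,0.0194,-0.0156,0,1,0,0.0202,-0.0146,0,1,0,0.0209,-0.0135,0,1]'
```

```text
t: 13.62
eef_pos: [519.4, -74.0, 219.2]
tcp_rot: [-3.137, -0.001, 1.691]
ft_force: [-12.2, 2.6, 3.5]
opening: 0.115
t: 14.25
eef_pos: [558.0, -69.6, 252.0]
tcp_rot: [-3.139, 0.0, 1.691]
ft_force: [-13.7, 1.7, 14.1]
opening: 0.117
```

```bash
python3 -m pendant '[0,0.0216,-0.0124,0,1,0,0.0222,-0.0112,0,1,0,0.0228,-0.0101,0,1,0,0.0233,-0.0089,0,1,0,0.0237,-0.0076,0,1,0,0,0,0,1]'; python3 -c "
from h import *
for c in('top','scene'):cv2.imwrite('pics/%s6.png'%c,env.read_camera(c)[:,:,::-1])
for c in('scene','top'):
  for n in('cover_handle','lever_ball','blank_center','cover_hinge'):
    print(c,n,[(round(d['confidence'],2),np.round(d['xyz'])) for d in env.landmark_of(n,c)[:1]])
a=cv2.imread('pics/scene6.png')[70:260,180:400];b=cv2.imread('pics/top6.png')[120:310,280:500]
cv2.imwrite('pics/z6.png',cv2.resize(np.hstack([a,b]),(800,345)))"
```

```text
t: 15.0
eef_pos: [605.0, -64.2, 272.0]
tcp_rot: [3.14, 0.001, 1.691]
ft_force: [-6.0, 0.3, 8.8]
opening: 0.119
scene cover_handle [(0.7, array([609., 111.,   1.]))]
scene lever_ball [(0.54, array([ 625., -199.,  125.]))]
scene blank_center [(0.42, array([608., -61., 285.]))]
scene cover_hinge [(0.96, array([659., -53., 102.]))]
top cover_handle []
top lever_ball []
top blank_center []
top cover_hinge [(0.64, array([660., -58., 109.]))]
```

View pics/z6.png

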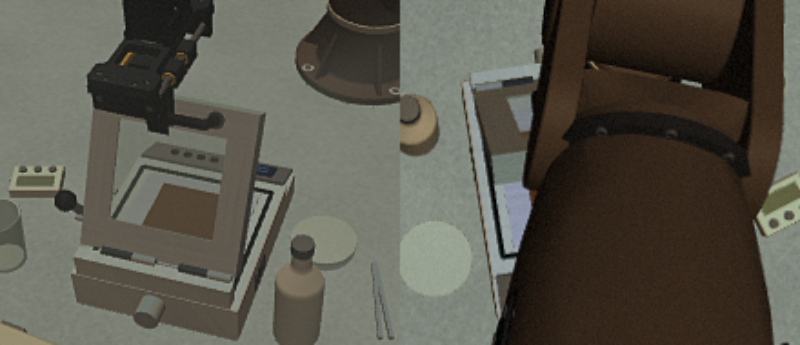

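The left crop shows the cover held open with the fingers on the bar at (160,125). The lever ball is still to the rear at (66,200), and the blank lies at (180,208). Next I'll check the opening angle with a circle fit and with image edges.

```bash
python3 -c "
from h import *
from scipy.optimize import least_squares
P=np.array([(474.3,-80.1,132.2),(491.7,-77.7,179),(519.4,-74,219.2),(558,-69.6,252),(605,-64.2,272)])
u=P[:,0]*.9928+P[:,1]*.12; Q=np.c_[u,P[:,2]+19]
for fixed in(1,0):
  f=lambda p:np.hypot(Q[:,0]-p[0],Q[:,1]-p[1])-(190.4 if fixed else p[2])
  r=least_squares(f,[u[0]+185,105,190]);h=r.x;print(h,r.fun.round(2),'hinge landmark u',659*.9928-56*.12)
  a=np.degrees(np.arctan2(Q[:,1]-h[1],h[0]-Q[:,0]));print('ang',(a-np.degrees(np.arctan2(45,185))).round(1),(a-a[0]).round(1))
s=env.state();print(s['eef_pos'],s['ft_force'],s['opening'],s['t'])
im=cv2.imread('pics/scene6.png')[110:250,215:345];cv2.imwrite('pics/z7.png',cv2.resize(cv2.convertScaleAbs(im,alpha=1.6),(557,600),interpolation=cv2.INTER_CUBIC))
# predicted cover corners in scene for angles
m=env.camera_model('scene');V=np.array(m['view'])
H=np.array([658.5,-57.5,105]);ux=np.array([.9928,.12,0]);uy=np.array([-.12,.9928,0]);uz=np.array([0,0,1.])
for th in(54,57,60,63,66):
  t=np.radians(th);o=[]
  for y in(100,-100):
    X=H+200*(-np.cos(t)*ux+np.sin(t)*uz)+y*uy
    p=V[:3,:3]@X+V[:3,3];q=p[:2]/p[2];q=q*(1+m['k1']*(q@q));px=np.array([q[0]*m['fx']+m['cx'],q[1]*m['fy']+m['cy']]);o.append(((px-[215,110])*600/140).round(0))
  print(th,o)
"
```

```text
[646.83876091 108.96160818 190.        ] [-0.09 -0.26  0.18  0.65 -0.55] hinge landmark u 647.5352
ang [-0.8 14.3 29.  44.3 59.8] [ 0.  15.1 29.9 45.2 60.7]
[643.80275643 111.8125318  186.51160721] [ 0.22 -0.39 -0.1   0.51 -0.25] hinge landmark u 647.5352
ang [-1.5 13.9 29.  44.7 60.5] [ 0.  15.4 30.5 46.2 62. ]
[604.61948364 -64.30310754 271.935933  ] [-6.27660931  0.24901365  9.02312661] 0.11666223612028422 15.5
54 [array([469.,  98.]), array([90., 23.])]
57 [array([464.,  99.]), array([81., 23.])]
60 [array([459., 101.]), array([73., 24.])]
63 [array([454., 104.]), array([64., 26.])]
66 [array([448., 109.]), array([54., 30.])]
```

View pics/z7.png

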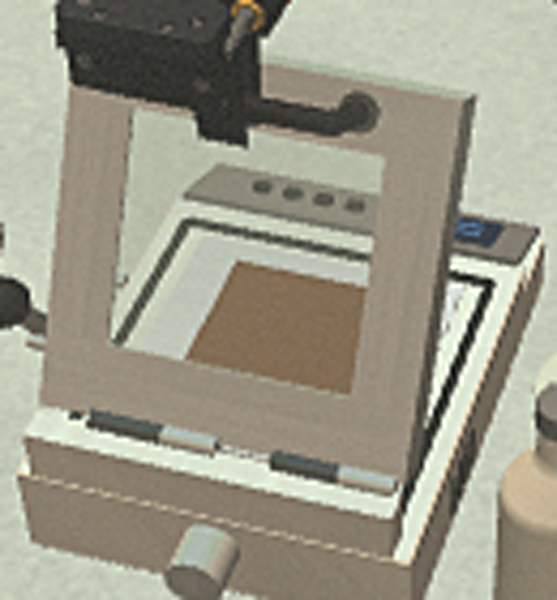

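```bash
python3 -c "
from h import *
print(atz('scene',(270.75,174.25),77.3),atz('scene',(270.3,171.1),89.3),atz('scene',(270.3,171.1),77.3))
r=lambda n,c:[(round(d['confidence'],2),np.round(d['xyz'])) for d in env.landmark_of(n,c)[:1]]
env.read_camera('scene')
for n in('lever_ball','petri_dish','beaker','bake_timer','tweezers','wash_bottle'):print(n,r(n,'scene'))
s=env.state();print(s['eef_pos'],s['ft_force'],s['opening'],s['t'])"
```

```text
[ 512.58610001 -120.98769809   77.3       ] [ 514.09587215 -120.59445724   89.3       ] [ 502.84031339 -127.4199397    77.3       ]
lever_ball [(0.72, array([ 626., -203.,  122.]))]
petri_dish [(0.86, array([455.,  90.,  -1.]))]
beaker [(0.64, array([ 656., -298.,   -2.]))]
bake_timer [(0.87, array([ 514., -339.,    2.]))]
tweezers [(0.58, array([518., 198.,  -1.]))]
wash_bottle [(0.95, array([612., 112.,   2.]))]
[604.58668363 -64.27853793 271.91700952] [-6.07107439  1.73663251  8.68642709] 0.11170715228520345 15.85
```

The blank's corner matches its old position only if it is 12 mm higher. The cover is at about 60°, the lever is at its stop and the bystanders haven't moved. Handing in.

```bash
python3 -c "
from cell import env
print(env.job_done())
s=env.state();print(s['eef_pos'],s['ft_force'],s['opening'],s['t'])"
```

```text
the job is handed in; nothing more can be done
None
the job is handed in; nothing more can be done
```

The job is done and handed in at about 16 s. The lever is at its stop, and the arm is holding the cover open by its handle at about 60°.

- **Lever:** With the cover shut, I pushed it with closed fingers until it stalled. The force rose from about 2–3 N to 12 N. I then backed off, and the ball still measures about 4 mm from where the stop should put it.
- **Cover:** I gripped the handle bar and swung it up on its arc. The angle came out at 59.8–60.5° from circle fits measured against the hinge, and the cover corner in the scene picture agrees with 60°. Counted from the grip's starting point, the same fits gave 60.7–62°.
- **Holding force:** A steady 10–11 N remains at the wrist, pushing outward from the hinge. It probably comes from a few millimetres' error in where I placed the hinge. I left it because it was steady and well within limits.
- **Blank:** One visible corner matches its starting position to within 2 mm if it is 12 mm higher, so the blank is on its pins and has not slid.
- **Other items:** None had moved, within measuring accuracy.
- **Failed detections:** With the cover open, the networks gave wrong positions for the handle and the blank, and the arm blocked most of the top camera's view. For those two I relied on the arm's own position and the scene picture.

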